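# Fit a spotlight and hold its telescopic arm extended

## Task

On the exhibition-stand work table, fit the orange-footed spotlight into the square recess of the telescopic arm's white head and press it firmly home until its foot is flush; only then press the red release button fully in and, by the blue grip, pull the arm out past its first click stop to its second stop, the end of its travel. Finish while still holding the arm fully out by the blue grip (a spring draws it back in), with the spotlight still flush and everything else on the table left where it was.

Things in the scene. Friction and masses are not known exactly. Their poses are not given: they have to be found in the camera images.
- lamp: The spotlight to fit: a square orange foot 36 x 36 mm, 14 mm high, with a black upright round barrel 26 mm in diameter on it, 60 mm high over all, about 90 g; it stands upright on the table at the start. Origin: centre of the foot's underside; z up along the barrel; x and y along the sides of the foot (any quarter turn fits).
- bracket: The arm's fixed mount, bolted to the table: a black steel base plate 80 x 240 mm, a grey square outer tube 36 mm wide and, at its -y end, a black lock collar whose flat top is 74 mm above the table. Origin on the table surface, on the tube's centre line; its -y axis is the direction in which the telescopic arm pulls out; z up.
- head: The white head at the end of the sliding arm: a block 64 mm (x) by 125 mm (y) by 34 mm high, its underside 32 mm and its flat top 66 mm above the table. Origin: centre of its underside; axes parallel to the bracket's (-y is the pull direction). The square recess is open upwards, centred 30 mm towards +y of the origin; the blue grip stands 40 mm towards -y of it.
- recess (a point): Centre of the floor of the square recess in the head: 40 x 40 mm (the foot fits with 2 mm to spare on each side), 14 mm deep, its mouth chamfered 3 mm, its sides parallel to the head's axes. With the lamp fully home its origin lies on this point, and the orange foot is flush with the head's top. Nothing catches: it just rests there after being pressed.
- button_top (a point): Centre of the top of the red release button, 22 mm in diameter, on top of the lock collar, 89 mm above the table (15 mm above the collar) when out. It is pushed straight down about 9 mm with about 3 N and stays in. It lies 97 mm towards +y from the recess.
- release (a joint): Travel of the release button in m: 0 out (arm locked), 0.009 fully in; the lock lets go above about 0.006. No spring: it stays where it is pushed.
- boom (a joint): How far the telescopic arm is out, in m: 0 fully in, 0.12 at the second stop (hard end of travel). A return spring pulls it in with about 3 N at 0 rising to about 5.5 N at 0.12. The first click stop is met at about 0.05: some 8 to 14 N of pull in all carries the arm over it by about 0.06, and beyond that the pull is light again. Locked, it has only about 2 mm of play.
- grip: The blue upright round grip on the head by which the arm is pulled: 18 mm in diameter, 45 mm tall, its foot on the head's top 66 mm above the table and its top at 111 mm. Origin: centre of its foot. It stands 70 mm towards -y from the middle of the recess. It moves with the arm.
- spare: Bystander: another spotlight, with a round white foot 54 mm in diameter and a silver barrel, 58 mm high; it does not fit. Origin under its centre.
- tape: Bystander: brown ring, a roll of packing tape, 90 mm in diameter, 48 mm high, lying flat. Origin under its centre.
- jar: Bystander: amber jar with white cap, 64 mm in diameter, 85 mm high. Origin under its centre.
- mug: Bystander: blue mug, 76 mm in diameter, 90 mm high. Origin under its centre.
- driver: Bystander: yellow-handled screwdriver lying on the table near the robot. Its origin is under its middle.
- bracketbox: Bystander: small cardboard box 90 x 120 x 60 mm. Origin under its centre.
- can: Bystander: can with a green label, 66 mm in diameter, 120 mm high. Origin under its centre.

How it is judged:
On the way, in this order (a step that is already met when the one before it is completed fails the run):
1. the orange-footed spotlight is pressed home in the recess with at least 3 N, flush, while the arm is still in and locked (z of lamp in the frame of recess between -0.002 and 0.002 m and horizontal distance between lamp and recess below 0.005 m and angle between the z axis of lamp and the z axis of head, either way round below 0.08 rad and contact force between lamp and head above 3 N and value of joint release below 0.003 m and value of joint boom below 0.01 m), for 0.1 s.
2. the release button is pressed in while the arm is still in (value of joint release above 0.0065 m and value of joint boom below 0.01 m), for 0.1 s.
3. the arm is pulled by its grip to the second stop (value of joint boom above 0.114 m and contact force between the fingers and grip above 2 N), for 0.3 s.
At the end, for the whole second after the job is handed in: The arm is out to its second stop (joint at least 114 of 120 mm) and still, the fingers hold its blue grip (more than 2 N), the button is in, and the spotlight sits upright in the recess, its foot flush within 2 mm and within 5 mm of the recess centre (all of step 3 and velocity of joint boom between -0.02 and 0.02 m/s and value of joint release above 0.0065 m and z of lamp in the frame of recess between -0.002 and 0.002 m and horizontal distance between lamp and recess below 0.005 m and angle between the z axis of lamp and the z axis of head, either way round below 0.08 rad); the arm keeps its last pose, push and grip.
It fails at once if a bystander is moved more than 30 mm (distance of any of spare, tape, jar, mug, driver, bracketbox, can from where it was at the start of the episode above 0.03 m).
It also fails if it takes over 56 s, if anything falls off the work surface, if the arm or the gripper's body presses on something with over 40 N, if the wrist force passes 120 N, or if a joint passes its speed limit or range.

## Robot

A 6-joint arm with a two-finger parallel gripper is mounted at the origin on the work surface. World frame = base frame: x ahead of the robot, y to its left, z up, the work surface at z = 0. Lengths are in m, angles in rad, forces in N, time in s.
With the tool pointing down it reaches from about 0.35 to 0.775 m from the base axis. Payload 7.3 kg.
Tool frame: the origin (TCP) lies at the very end of the fingers, on their centre line; the grasp point (between the pads) lies 19 mm behind it; z points along the fingers, y is the line along which they close (so a half turn about z gives the same grasp; the last joint's range is limited). The gripper opens to 92 mm and grips with 3 to 60 N. Pads are 19 mm wide; open, the fingers measure 130 mm over their backs; the gripper's body (75 mm by 190 mm) begins 47 mm behind the grasp point.
Start: joints at [-1.409, 0.342, 1.524, -0, 1.275, -0.146], TCP at [0.159, -0.5, 0.227] pointing down, gripper open.
Joint ranges: [-2.53, 2.53], [-0.77, 2.02], [0.04, 2.7], [-1, 4.14], [0.28, 2.66], [-3.11, 3.11]. Speed limits (rad/s): [2.57, 2.57, 3.14, 3.14, 3.14, 3.14].

## Interface

Orientations are given as [roll, pitch, yaw] about the fixed x, y, z axes, in that order (R = Rz(yaw) Ry(pitch) Rx(roll)).
In Python, from cell import robot gives the robot as it stands.
- The arm moves only by the tool apply_moves, never from a script. Its argument "rows" is a list of rows, each an object with "xyz": the shift along the tool's x, y, z in mm, a list of three; "turn": the turn about the tool's z in rad. A call has 1 to 10 rows; each row shifts and turns the commanded pose from where the row before left it, along the tool's axes as they then stand; what a row does not reach is not made up. A row lasts 1/8 s, in which the tool goes at most 62.5 mm and 10.7 degrees, less where a joint would pass 70% of its speed; a pose out of reach is approached as far as the arm can. A call with a gripper value outside its range is refused whole. "gripper" is the opening, from 0 (shut) to 1 (fully open), set as the call begins (left out, the last holds). The fingers move at their own pace and stop on an object; "newtons" is the grip in N (left out, the last holds). Time passes only in rows, so rows that do not move let the fingers close. It gives the time, the measured TCP pose, the force and the opening at its end, in the units of the state.
- robot.observe(): the state, without advancing time (a new reading comes with each control period).
- robot.read_camera(name): name is "side" or "top"; returns a dict with "frame" (384x512x3 uint8, blue, green, red), "mtx" (3x3 intrinsics, pixels), "R" (3x3) and "t" (3): a world point X has camera coordinates R X + t. Camera axes: x right, y down, z forward; pixel columns grow to the right and rows downward; lengths in m; the calibration is good to about 2 mm. A picture is of the moment at which its call begins. There is no depth.
- robot.hand_in(): hands the job in, once; it reports no verdict.
The state is a dict: "time": time; "qpos": joint angles; "qvel": joint speeds; "joint_efforts": joint torques, N m; "tool_pos": TCP position; "tool_rot": TCP orientation; "contact_force": force on the tool from outside, world axes, zero at the start; "torque": the same for the moment, N m; "opening": finger opening in m.
Only numpy, scipy, OpenCV 4.12 (cv2) and the standard library are available. Lean on these libraries where they do the work, as an engineer would, in place of code of your own. Each camera call takes 0.05 s, during which the arm holds its last target. There are 200 camera calls.

## Working session

There is one attempt and no reset: what is moved stays moved. The work goes in short steps, Python scripts to look and compute and a tool call to move; the robot and the scene stay as the last step left them, time stands still between calls to the robot, and variables do not carry over. Pictures are saved under pics/ and viewed, on a budget of 10 in all, crops included, one or two more only if the job needs it, and the job is handed in when it is done.

Besides the shell and the picture viewer there is one more tool, called after "Request:" in YAML: its name, and indented under it one key for each argument. apply_moves: Moves the arm, as the interface text tells. Its arguments: {"type":"object","properties":{"rows":{"type":"array"},"gripper":{"type":"number"},"newtons":{"type":"number"}},"required":["rows"]}

```bash
mkdir -p pics; ls; python3 - <<'E'
from cell import robot
import cv2,numpy as np
ims=[]
for n in("top","side"):
    c=robot.read_camera(n); cv2.imwrite(f"pics/{n}0.png",c["frame"]); np.savez(f"{n}0.npz",**c)
    print(n,c["mtx"].round(1).tolist(),c["R"].round(3).tolist(),c["t"].round(3).tolist())
s=robot.observe();print({k:np.round(v,3).tolist() for k,v in s.items()})
E
```

```text
pics
top [[354.1, 0.0, 247.4], [0.0, 354.1, 193.1], [0.0, 0.0, 1.0]] [[-0.003, -1.0, -0.029], [-0.989, 0.008, -0.15], [0.15, 0.028, -0.988]] [0.071, 0.562, 0.935]
side [[453.2, 0.0, 255.7], [0.0, 453.2, 191.2], [0.0, 0.0, 1.0]] [[-0.801, -0.599, 0.015], [-0.322, 0.408, -0.854], [0.505, -0.689, -0.52]] [0.5, 0.232, 1.107]
{'time': 0.1, 'qpos': [-1.409, 0.343, 1.525, 0.0, 1.275, -0.146], 'qvel': [0.0, -0.003, -0.003, 0.001, -0.0, 0.0], 'joint_efforts': [0.0, -43.201, -24.469, 0.072, 0.053, -0.0], 'tool_pos': [0.159, -0.5, 0.226], 'tool_rot': [-3.14, -0.0, 0.308], 'contact_force': [-0.023, -0.549, -0.436], 'torque': [-0.042, -0.039, 0.002], 'opening': 0.092}
```

View pics/top0.png

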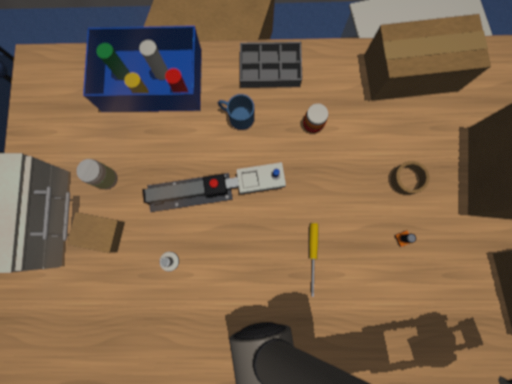

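View pics/side0.png

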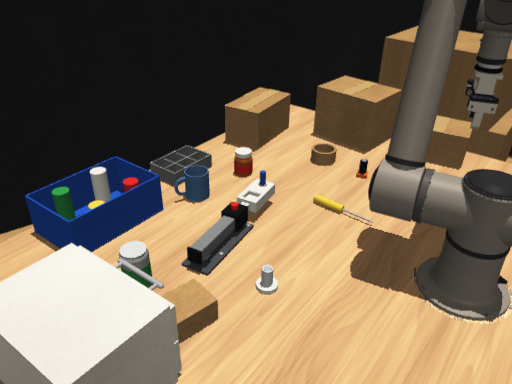

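The top view shows the lamp at about (404,238), the recess at (249,180), the grip at (276,174) and the button at (213,184). The side view agrees, and the way to each of them is clear.

```bash
cat > h.py <<'E'
import cv2,numpy as np
def ray(c,uv,z):
    d=c["R"].T@np.linalg.inv(c["mtx"])@np.array([uv[0],uv[1],1.]); o=-c["R"].T@c["t"]
    return o+d*(z-o[2])/d[2]
def proj(c,X):
    p=c["mtx"]@(c["R"]@np.array(X)+c["t"]); return p[:2]/p[2]
def tri(c1,u1,c2,u2):
    P=[c["mtx"]@np.c_[c["R"],c["t"]] for c in(c1,c2)]
    X=cv2.triangulatePoints(P[0],P[1],np.float64(u1),np.float64(u2)).ravel(); return X[:3]/X[3]
def blob(c,lo,hi,roi=None):
    hsv=cv2.cvtColor(c["frame"],cv2.COLOR_BGR2HSV); m=cv2.inRange(hsv,lo,hi)
    if roi: k=np.zeros_like(m); x0,y0,x1,y1=roi; k[y0:y1,x0:x1]=255; m&=k
    n,l,s,ce=cv2.connectedComponentsWithStats(m)
    i=1+np.argmax(s[1:,4]); return (l==i).astype(np.uint8),ce[i],s[i]
E
python3 - <<'E'
from h import *
t=dict(np.load("top0.npz"));s=dict(np.load("side0.npz"))
rt=dict(lamp=((5,150,90),(18,255,255),(390,225,420,250)),grip=((105,120,40),(130,255,255),(265,165,285,182)),btn=((0,150,80),(4,255,255),(200,170,225,195)),head=((0,0,150),(180,60,255),(225,155,295,200)))
rs=dict(lamp=((3,150,60),(14,255,255),(350,150,375,185)),grip=((105,120,40),(130,255,255),(255,165,272,190)),btn=((0,150,80),(4,255,255),(225,195,243,212)))
for k in rt:
    m,c,st=blob(t,*rt[k]); r=cv2.minAreaRect(cv2.findNonZero(m)); print(k,c.round(1),st,np.round(r[0],1),np.round(r[1],1),round(r[2],1))
    if k in rs:
        m2,c2,st2=blob(s,*rs[k]);print("  side",c2.round(1),st2,"tri",tri(t,c,s,c2).round(4))
def crop(c,x0,y0,x1,y1,f): return cv2.resize(c["frame"][y0:y1,x0:x1],None,fx=f,fy=f,interpolation=cv2.INTER_CUBIC)
a=crop(t,200,155,290,200,8);b=crop(t,385,220,425,255,8);d=crop(s,345,145,385,180,8)
o=np.zeros((600,800,3),np.uint8);o[:a.shape[0],:a.shape[1]]=a;h=600-360
o[360:,:320]=b[:h];o[360:,340:660]=d[:h];cv2.imwrite("pics/crop.png",o)
E
```

```text
lamp [401.8 238.1] [395 230  14  17  95] [403.6 238.3] [14.1 13.6] 68.2
  side [361.5 174.2] [356 169  12  10  66] tri [ 0.4367 -0.3613  0.0042]
grip [275.6 172.5] [273 170   6   6  29] [275.5 172.5] [5. 5.] 90.0
  side [262.4 177.5] [260 171   6  14  58] tri [ 0.6087 -0.0092  0.0877]
btn [213.2 182.8] [209 179   9   9  68] [213. 183.] [8. 8.] 90.0
  side [234.1 205.6] [231 202   8   8  56] tri [0.5838 0.1573 0.0814]
head [257.6 177.5] [227 163  59  29 996] [255.1 177.5] [23.  57.8] 81.3
```

View pics/crop.png

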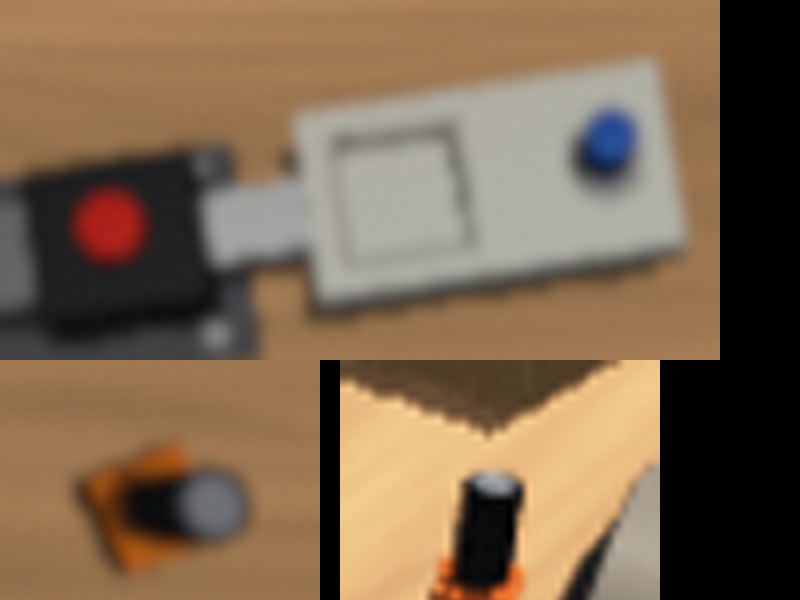

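The crop shows the head's four corners, the recess and the grip clearly. The lamp's cap is at about (411.6,238) px, and three corners of its foot are visible.

```bash
python3 - <<'E'
from h import *
t=dict(np.load("top0.npz"));s=dict(np.load("side0.npz"))
f=lambda u,z:ray(t,np.array(u)-0.0,z)
g=f((275.8,172),.111);b=f((213.3,182.8),.089);print("grip",g.round(4),"btn",b.round(4))
H=[f(u,.066) for u in((236.9,169),(281.9,162.75),(285.6,185),(240,192.5))]
print("head corners",np.round(H,4).tolist(),"ctr",np.mean(H,0).round(4))
for i,j in((0,1),(3,2)): d=H[j]-H[i];print("edge",np.linalg.norm(d),np.arctan2(d[1],d[0]))
d=g-b;print("btn->grip",np.linalg.norm(d[:2]),np.arctan2(d[1],d[0]))
R=[f((200+x/8,155+y/8),.066) for x,y in((330,130),(455,122),(475,245),(350,265))];print("recess",np.mean(R,0).round(4),[round(float(np.linalg.norm(R[i]-R[i-1])),4) for i in range(4)])
print("cap",f((411.6,238.1),.06).round(4))
L=[f(u,.014) for u in((395.25,236.25),(407.75,230.6),(401.25,246.5))];print(np.round(L,4).tolist(),"ctr",((L[1]+L[2])/2).round(4))
for k in(1,2): d=L[k]-L[0];print(np.linalg.norm(d),np.degrees(np.arctan2(d[1],d[0])))
cx=(345+(490-340)/8,145+(487-360)/8); print("side cap",ray(s,cx,.06).round(4))
E
```

```text
grip [ 0.607  -0.0076  0.111 ] btn [0.584  0.1571 0.089 ]
head corners [[0.6259, 0.0959, 0.066], [0.6421, -0.0269, 0.066], [0.5805, -0.0358, 0.066], [0.561, 0.0874, 0.066]] ctr [0.6024 0.0301 0.066 ]
edge 0.12388318854639692 -1.439626771947912
edge 0.12475771710078831 -1.4137385876901354
btn->grip 0.16629992006889666 -1.4322807533378858
recess [0.5984 0.0594 0.066 ] [0.0472, 0.0427, 0.043, 0.0428]
cap [ 0.437  -0.3639  0.06  ]
[[0.4433, -0.3392, 0.014], [0.4587, -0.3744, 0.014], [0.4153, -0.3537, 0.014]] ctr [ 0.437 -0.364  0.014]
0.038398149816655354 -66.40558369856123
0.031560407512144666 -152.69832600480981
side cap [ 0.4326 -0.3554  0.06  ]
```

Request:
apply_moves:
  rows:
    - {"xyz":[51,-8,0],"turn":0}
    - {"xyz":[51,-8,0],"turn":0}
    - {"xyz":[51,-8,0],"turn":0}
    - {"xyz":[51,-8,0],"turn":0}
    - {"xyz":[51,-8,0],"turn":0}
    - {"xyz":[51,-8,0],"turn":0}
  gripper: 1
  newtons: 10

```text
time: 0.85
tool_pos: [0.4374, -0.3608, 0.2264]
tool_rot: [-3.141, 0.0, 0.308]
contact_force: [0.0, -1.2, -0.1]
opening: 0.0918
```

Request:
apply_moves:
  rows:
    - {"xyz":[0,0,15],"turn":0.18}
    - {"xyz":[0,0,15],"turn":0.18}
    - {"xyz":[0,0,15],"turn":0.18}
    - {"xyz":[0,0,15],"turn":0.18}
    - {"xyz":[0,0,15],"turn":0.18}
    - {"xyz":[0,0,15],"turn":0.18}
    - {"xyz":[0,0,15],"turn":0.18}
    - {"xyz":[0,0,15],"turn":0.18}
    - {"xyz":[0,0,0],"turn":0}
    - {"xyz":[0,0,0],"turn":0}

```text
time: 2.1
tool_pos: [0.4363, -0.3621, 0.1071]
tool_rot: [-3.142, -0.0, -1.129]
contact_force: [-0.3, 1.0, -0.1]
opening: 0.0921
```

```bash
cat >> h.py <<'E'
def go(x,y,z,yawdeg):
    from cell import robot; s=robot.observe(); p=np.array(s["tool_pos"]); w=s["tool_rot"][2]
    d=np.array([x,y,z])-p; c,n=np.cos(w),np.sin(w)
    dy=(np.radians(yawdeg)-w+np.pi)%(2*np.pi)-np.pi
    print("t",s["time"],"pos",p.round(4),"rot",np.round(s["tool_rot"],3),"q",np.round(s["qpos"],2),"F",np.round(s["contact_force"],1),"op",round(s["opening"],4),"\n -> mm",(1e3*np.array([c*d[0]+n*d[1],n*d[0]-c*d[1],-d[2]])).round(1),"turn",round(-dy,3))
E
python3 -c "
from h import *
from cell import robot
go(.436,-.362,.004,-65)
c=robot.read_camera('top');s=robot.read_camera('side')
a=c['frame'][190:290,350:470];b=s['frame'][120:220,320:440]
cv2.imwrite('pics/l1.png',cv2.resize(np.hstack([a,b]),(800,333),interpolation=cv2.INTER_CUBIC))"
```

```text
t 2.1 pos [ 0.4363 -0.3621  0.1071] rot [-3.142 -0.    -1.129] q [-0.83  0.54  1.57 -0.    1.04  1.87] F [-0.3  1.  -0.1] op 0.0921 
 -> mm [ -0.2   0.2 103.1] turn 0.006
```

View pics/l1.png

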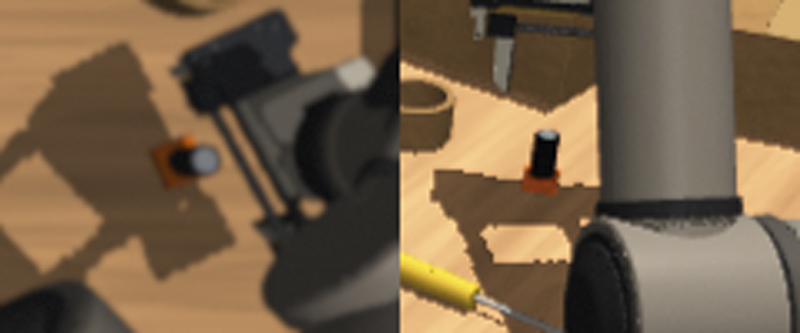

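The two crops show the open gripper straddling the lamp, with no obstacles around it. I'll lower it and squeeze the foot to square it up.

Request:
apply_moves:
  rows:
    - {"xyz":[0,0,20],"turn":0}
    - {"xyz":[0,0,20],"turn":0}
    - {"xyz":[0,0,20],"turn":0}
    - {"xyz":[0,0,20],"turn":0}
    - {"xyz":[0,0,15],"turn":0}
    - {"xyz":[0,0,7],"turn":0}
    - {"xyz":[0,0,0],"turn":0}

```text
time: 3.08
tool_pos: [0.4361, -0.3619, 0.0047]
tool_rot: [3.141, 0.0, -1.132]
contact_force: [-0.4, 0.9, -0.6]
opening: 0.0916
```

Request:
apply_moves:
  rows:
    - {"xyz":[0,0,0]}
    - {"xyz":[0,0,0]}
    - {"xyz":[0,0,0]}
    - {"xyz":[0,0,0]}
    - {"xyz":[0,0,0]}
    - {"xyz":[0,0,0]}
    - {"xyz":[0,0,0]}
    - {"xyz":[0,0,0]}
  gripper: 0.3

```text
invalid input at $.rows[0]: expected keys xyz, turn
```

Request:
apply_moves:
  rows:
    - {"xyz":[0,0,0],"turn":0}
    - {"xyz":[0,0,0],"turn":0}
    - {"xyz":[0,0,0],"turn":0}
    - {"xyz":[0,0,0],"turn":0}
    - {"xyz":[0,0,0],"turn":0}
    - {"xyz":[0,0,0],"turn":0}
  gripper: 0.3

```text
time: 3.82
tool_pos: [0.4362, -0.3619, 0.0047]
tool_rot: [-3.142, -0.0, -1.132]
contact_force: [-0.8, -0.8, 0.5]
opening: 0.0362
```

The opening reads 36.2 mm, so the foot is squared. I'll do the same across the other axis, opening, rising, turning back 90° and lowering.

Request:
apply_moves:
  rows:
    - {"xyz":[0,0,0],"turn":0}
    - {"xyz":[0,0,0],"turn":0}
    - {"xyz":[0,0,0],"turn":0}
    - {"xyz":[0,0,-20],"turn":0}
    - {"xyz":[0,0,-40],"turn":0}
    - {"xyz":[0,0,-15],"turn":0}
    - {"xyz":[0,0,0],"turn":-0.18}
  gripper: 1

```text
time: 4.7
tool_pos: [0.4366, -0.3624, 0.0809]
tool_rot: [-3.141, -0.003, -0.948]
contact_force: [-0.1, 0.4, -0.4]
opening: 0.0915
```

Request:
apply_moves:
  rows:
    - {"xyz":[0,0,0],"turn":-0.18}
    - {"xyz":[0,0,0],"turn":-0.18}
    - {"xyz":[0,0,0],"turn":-0.18}
    - {"xyz":[0,0,0],"turn":-0.18}
    - {"xyz":[0,0,0],"turn":-0.18}
    - {"xyz":[0,0,0],"turn":-0.18}
    - {"xyz":[0,0,0],"turn":-0.18}
    - {"xyz":[0,0,0],"turn":-0.131}
    - {"xyz":[0,0,0],"turn":0}

```text
time: 5.82
tool_pos: [0.4359, -0.3617, 0.0791]
tool_rot: [-3.141, 0.0, 0.438]
contact_force: [0.0, -1.4, 1.0]
opening: 0.0922
```

Request:
apply_moves:
  rows:
    - {"xyz":[0,0,30],"turn":0}
    - {"xyz":[0,0,30],"turn":0}
    - {"xyz":[0,0,15],"turn":0}
    - {"xyz":[0,0,0],"turn":0}

```text
time: 6.32
tool_pos: [0.4357, -0.3614, 0.0038]
tool_rot: [-3.14, 0.001, 0.438]
contact_force: [0.6, 0.4, 0.2]
opening: 0.0917
```

Request:
apply_moves:
  rows:
    - {"xyz":[0,0,0],"turn":0}
    - {"xyz":[0,0,0],"turn":0}
    - {"xyz":[0,0,0],"turn":0}
    - {"xyz":[0,0,0],"turn":0}
    - {"xyz":[0,0,0],"turn":0}
    - {"xyz":[0,0,0],"turn":0}
  gripper: 0.3

```text
time: 7.08
tool_pos: [0.4362, -0.362, 0.0048]
tool_rot: [3.141, -0.0, 0.439]
contact_force: [0.6, -0.4, 0.1]
opening: 0.0364
```

The foot is centred and squared on both axes. Next I'll regrip on the barrel and lift.

Request:
apply_moves:
  rows:
    - {"xyz":[0,0,0],"turn":0}
    - {"xyz":[0,0,0],"turn":0}
    - {"xyz":[0,0,-17],"turn":0}
    - {"xyz":[0,0,0],"turn":0}
  gripper: 0.6

```text
time: 7.58
tool_pos: [0.4371, -0.3629, 0.0236]
tool_rot: [3.138, -0.001, 0.439]
contact_force: [0.3, -0.1, 0.2]
opening: 0.0549
```

Request:
apply_moves:
  rows:
    - {"xyz":[0,0,0],"turn":0}
    - {"xyz":[0,0,0],"turn":0}
    - {"xyz":[0,0,0],"turn":0}
    - {"xyz":[0,0,0],"turn":0}
    - {"xyz":[0,0,0],"turn":0}
    - {"xyz":[0,0,-30],"turn":0}
    - {"xyz":[0,0,-50],"turn":0}
    - {"xyz":[0,0,-50],"turn":0}
    - {"xyz":[0,0,0],"turn":0}
  gripper: 0.1
  newtons: 35

```text
time: 8.7
tool_pos: [0.4378, -0.3636, 0.1559]
tool_rot: [3.133, -0.003, 0.439]
contact_force: [0.1, -0.7, -2.1]
opening: 0.0255
```

```bash
python3 -c "
from h import *
go(.5977,.061,.15,8)"
```

```text
t 8.7 pos [ 0.4378 -0.3636  0.1559] rot [ 3.133e+00 -3.000e-03  4.390e-01] q [-0.83  0.48  1.51 -0.    1.14  0.3 ] F [ 0.1 -0.7 -2.1] op 0.0255 
 -> mm [ 325.2 -316.4    5.9] turn 0.299
```

Request:
apply_moves:
  rows:
    - {"xyz":[32.5,-31.6,-2],"turn":0}
    - {"xyz":[32.5,-31.6,-2],"turn":0}
    - {"xyz":[32.5,-31.6,-2],"turn":0}
    - {"xyz":[32.5,-31.6,0],"turn":0}
    - {"xyz":[32.5,-31.6,0],"turn":0}
    - {"xyz":[32.5,-31.6,0],"turn":0}
    - {"xyz":[32.5,-31.6,0],"turn":0}
    - {"xyz":[32.5,-31.6,0],"turn":0}
    - {"xyz":[32.5,-31.6,0],"turn":0}
    - {"xyz":[32.5,-31.6,0],"turn":0}

```text
time: 9.95
tool_pos: [0.5958, 0.0637, 0.1561]
tool_rot: [-3.141, 0.002, 0.439]
contact_force: [-0.1, -0.8, -1.2]
opening: 0.0253
```

Request:
apply_moves:
  rows:
    - {"xyz":[0,0,0],"turn":0.15}
    - {"xyz":[0,0,0],"turn":0.149}
    - {"xyz":[0,0,15],"turn":0}
    - {"xyz":[0,0,15],"turn":0}
    - {"xyz":[0,0,15],"turn":0}
    - {"xyz":[0,0,0],"turn":0}
    - {"xyz":[0,0,0],"turn":0}

```text
time: 10.82
tool_pos: [0.5964, 0.0622, 0.1128]
tool_rot: [3.141, -0.0, 0.14]
contact_force: [0.2, 0.2, -0.8]
opening: 0.0252
```

```bash
python3 - <<'E'
from h import *
from cell import robot
go(.5977,.061,.1,8)
t=robot.read_camera('top');s=robot.read_camera('side')
np.savez('t2.npz',**t);np.savez('s2.npz',**s)
z=robot.observe()["tool_pos"][2]
a=t['frame'][140:220,190:310];b=s['frame'][150:230,215:335]
cv2.imwrite('pics/p1.png',cv2.resize(np.hstack([a,b]),(800,267),interpolation=cv2.INTER_CUBIC) if 0 else np.vstack([cv2.resize(i,(450,300),interpolation=cv2.INTER_CUBIC) for i in(a,b)]))
E
```

```text
t 10.825 pos [0.5964 0.0622 0.1128] rot [ 3.141 -0.     0.14 ] q [-0.02  0.58  1.46 -0.    1.1   1.41] F [ 0.2  0.2 -0.8] op 0.0252 
 -> mm [ 1.1  1.3 12.8] turn 0.0
```

View pics/p1.png

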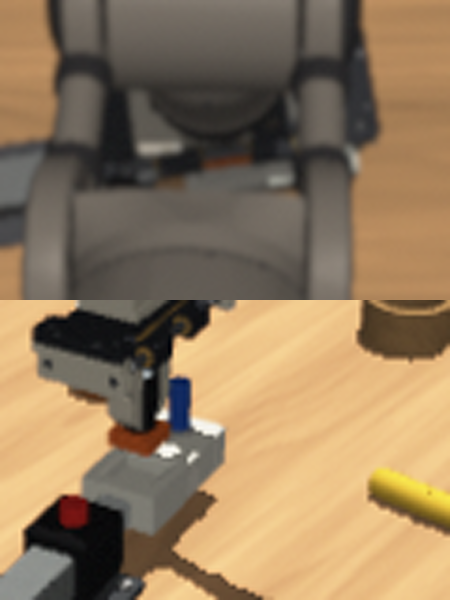

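The side crop shows the foot hanging squarely over the recess. The top view is blocked by the arm. I'll trim by 1 mm and lower.

Request:
apply_moves:
  rows:
    - {"xyz":[1.3,1.3,10],"turn":0}
    - {"xyz":[0,0,10],"turn":0}
    - {"xyz":[0,0,5],"turn":0}
    - {"xyz":[0,0,4],"turn":0}
    - {"xyz":[0,0,4],"turn":0}
    - {"xyz":[0,0,2],"turn":0}
    - {"xyz":[0,0,0],"turn":0}

```text
time: 11.8
tool_pos: [0.5976, 0.0611, 0.0775]
tool_rot: [3.142, 0.0, 0.14]
contact_force: [0.6, -0.1, -0.8]
opening: 0.0255
```

No resistance at z = 0.0775, which is below the mouth, so the foot is entering the recess.

Request:
apply_moves:
  rows:
    - {"xyz":[0,0,2],"turn":0}
    - {"xyz":[0,0,2],"turn":0}
    - {"xyz":[0,0,1],"turn":0}
    - {"xyz":[0,0,0],"turn":0}
    - {"xyz":[0,0,0],"turn":0}

```text
time: 12.42
tool_pos: [0.5977, 0.0611, 0.0734]
tool_rot: [3.141, -0.001, 0.14]
contact_force: [-2.2, -0.2, 6.4]
opening: 0.0255
```

Request:
apply_moves:
  rows:
    - {"xyz":[0,0,1],"turn":0}
    - {"xyz":[0,0,0.5],"turn":0}
    - {"xyz":[0,0,0],"turn":0}
    - {"xyz":[0,0,0],"turn":0}
    - {"xyz":[0,0,0],"turn":0}

```text
time: 13.05
tool_pos: [0.5978, 0.0611, 0.0733]
tool_rot: [3.141, -0.001, 0.14]
contact_force: [-5.1, 0.1, 15.7]
opening: 0.0255
```

```bash
python3 - <<'E'
from h import *
from cell import robot
go(.5977,.061,.0735,8)
s=robot.read_camera('side')
cv2.imwrite('pics/p2.png',cv2.resize(s['frame'][150:230,215:335],(780,520),interpolation=cv2.INTER_CUBIC))
E
```

```text
t 13.05 pos [0.5978 0.0611 0.0733] rot [ 3.141e+00 -1.000e-03  1.400e-01] q [-0.03  0.63  1.5  -0.    1.01  1.41] F [-5.1  0.1 15.7] op 0.0255 
 -> mm [-0.1  0.1 -0.2] turn 0.0
```

View pics/p2.png

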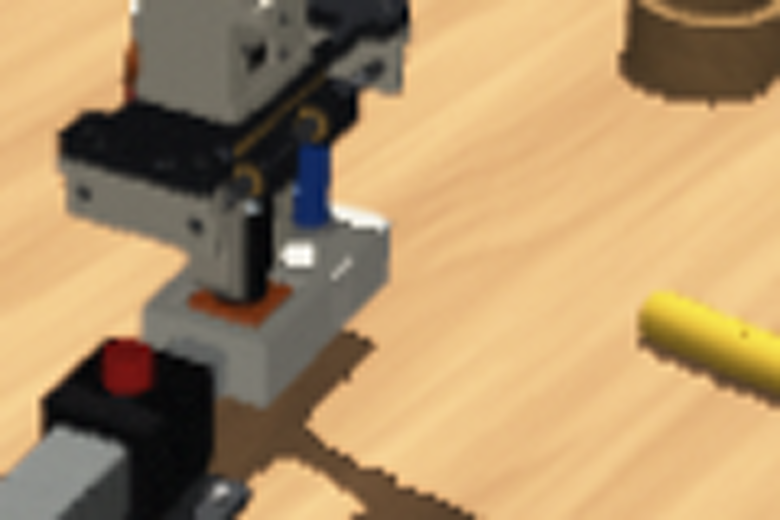

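The crop shows the orange foot flush with the head's top at about (240,300). The press reads 15.7 N. I'll back off the press, release and rise.

Request:
apply_moves:
  rows:
    - {"xyz":[0,0,-1.2],"turn":0}
    - {"xyz":[0,0,0],"turn":0}

```text
time: 13.35
tool_pos: [0.5977, 0.0611, 0.0734]
tool_rot: [3.141, -0.001, 0.14]
contact_force: [-3.3, -0.6, 8.4]
opening: 0.0257
```

Request:
apply_moves:
  rows:
    - {"xyz":[0,0,0],"turn":0}
    - {"xyz":[0,0,0],"turn":0}
    - {"xyz":[0,0,0],"turn":0}
    - {"xyz":[0,0,-10],"turn":0}
    - {"xyz":[0,0,-30],"turn":0}
    - {"xyz":[0,0,-30],"turn":0}
    - {"xyz":[0,0,0],"turn":0}
  gripper: 0.55

```text
time: 14.22
tool_pos: [0.5993, 0.0611, 0.1455]
tool_rot: [3.141, -0.006, 0.14]
contact_force: [0.3, 0.9, -0.6]
opening: 0.0509
```

```bash
python3 -c "
from h import *
go(.584,.157,.1,8)"
```

```text
t 14.225 pos [0.5993 0.0611 0.1455] rot [ 3.141 -0.006  0.14 ] q [-0.03  0.55  1.42 -0.    1.16  1.41] F [ 0.3  0.9 -0.6] op 0.0509 
 -> mm [ -1.8 -97.1  45.5] turn 0.0
```

Request:
apply_moves:
  rows:
    - {"xyz":[0,-32,0],"turn":0}
    - {"xyz":[0,-32,0],"turn":0}
    - {"xyz":[0,-33,0],"turn":0}
    - {"xyz":[0,0,0],"turn":0}
    - {"xyz":[0,0,15],"turn":0}
    - {"xyz":[0,0,15],"turn":0}
    - {"xyz":[0,0,10],"turn":0}
    - {"xyz":[0,0,0],"turn":0}
    - {"xyz":[0,0,0],"turn":0}
  gripper: 0

```text
time: 15.35
tool_pos: [0.5844, 0.157, 0.1026]
tool_rot: [3.142, -0.001, 0.139]
contact_force: [-0.2, -0.2, 0.0]
opening: 0.0003
```

```bash
python3 - <<'E'
from h import *
from cell import robot
go(.584,.157,.08,8)
s=robot.read_camera('side')
cv2.imwrite('pics/p3.png',cv2.resize(s['frame'][150:230,200:320],(780,520),interpolation=cv2.INTER_CUBIC))
E
```

```text
t 15.35 pos [0.5844 0.157  0.1026] rot [ 3.142e+00 -1.000e-03  1.390e-01] q [ 0.14  0.6   1.46 -0.    1.08  1.57] F [-0.2 -0.2  0. ] op 0.0003 
 -> mm [-0.4 -0.1 22.6] turn -0.0
```

View pics/p3.png

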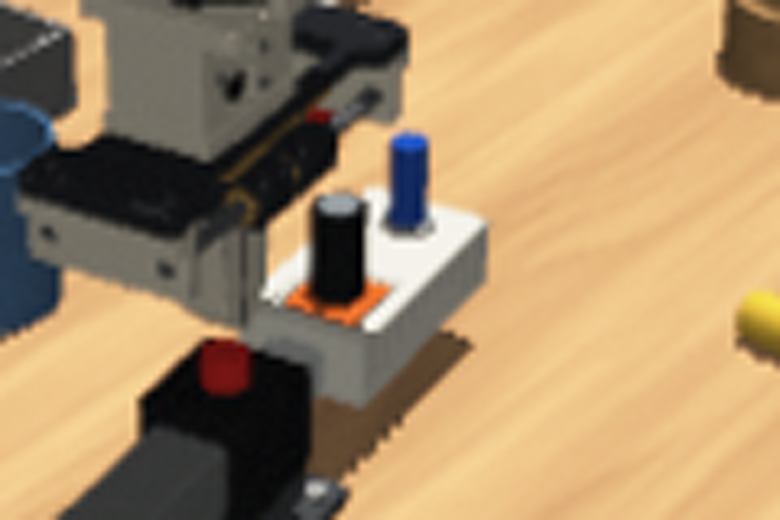

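The lamp stands upright and flush, and the closed fingertips are just above the button, which is at about (225,345) in the crop. I'll press it.

Request:
apply_moves:
  rows:
    - {"xyz":[0,0,7],"turn":0}
    - {"xyz":[0,0,5],"turn":0}
    - {"xyz":[0,0,4],"turn":0}
    - {"xyz":[0,0,4],"turn":0}
    - {"xyz":[0,0,3],"turn":0}
    - {"xyz":[0,0,0],"turn":0}
    - {"xyz":[0,0,0],"turn":0}

```text
time: 16.27
tool_pos: [0.5842, 0.1571, 0.0802]
tool_rot: [3.141, -0.001, 0.14]
contact_force: [-2.6, -0.6, 7.8]
opening: 0.0006
```

Request:
apply_moves:
  rows:
    - {"xyz":[0,0,1],"turn":0}
    - {"xyz":[0,0,0],"turn":0}
    - {"xyz":[0,0,0],"turn":0}

```text
time: 16.65
tool_pos: [0.5844, 0.1571, 0.0801]
tool_rot: [3.141, -0.002, 0.14]
contact_force: [-4.5, -1.7, 13.4]
opening: 0.0007
```

Request:
apply_moves:
  rows:
    - {"xyz":[0,0,-15],"turn":0}
    - {"xyz":[0,0,-30],"turn":0}
    - {"xyz":[0,0,-35],"turn":0}
    - {"xyz":[0,0,0],"turn":0}
    - {"xyz":[0,0,0],"turn":0}

```text
time: 17.27
tool_pos: [0.5837, 0.1572, 0.158]
tool_rot: [3.142, 0.001, 0.14]
contact_force: [0.3, 0.5, -0.3]
opening: 0.0008
```

```bash
python3 - <<'E'
from h import *
go(.608,-.008,.076,8)
E
```

```text
t 17.275 pos [0.5837 0.1572 0.158 ] rot [3.142e+00 1.000e-03 1.400e-01] q [ 0.14  0.54  1.39 -0.    1.2   1.57] F [ 0.3  0.5 -0.3] op 0.0008 
 -> mm [  1.  166.9  82. ] turn 0.0
```

Request:
apply_moves:
  rows:
    - {"xyz":[1,42,0],"turn":0}
    - {"xyz":[0,42,0],"turn":0}
    - {"xyz":[0,42,0],"turn":0}
    - {"xyz":[0,41,0],"turn":0}
    - {"xyz":[0,0,20],"turn":0}
    - {"xyz":[0,0,20],"turn":0}
    - {"xyz":[0,0,20],"turn":0}
    - {"xyz":[0,0,14],"turn":0}
    - {"xyz":[0,0,7],"turn":0}
    - {"xyz":[0,0,0],"turn":0}
  gripper: 0.5
  newtons: 45

```text
time: 18.52
tool_pos: [0.6081, -0.008, 0.0769]
tool_rot: [-3.141, 0.001, 0.14]
contact_force: [0.3, 0.8, 0.4]
opening: 0.0459
```

Request:
apply_moves:
  rows:
    - {"xyz":[0,0,0],"turn":0}
    - {"xyz":[0,0,0],"turn":0}
    - {"xyz":[0,0,0],"turn":0}
    - {"xyz":[0,0,0],"turn":0}
    - {"xyz":[0,0,0],"turn":0}
  gripper: 0

```text
time: 19.15
tool_pos: [0.6085, -0.0082, 0.0778]
tool_rot: [3.141, -0.001, 0.14]
contact_force: [-0.5, -1.0, 2.1]
opening: 0.017
```

```bash
python3 - <<'E'
from h import *
from cell import robot
go(.608+.0167,-.008-.119,.077,8)
s=robot.read_camera('side')
cv2.imwrite('pics/p4.png',cv2.resize(s['frame'][130:230,190:340],(780,520),interpolation=cv2.INTER_CUBIC))
E
```

```text
t 19.15 pos [ 0.6085 -0.0082  0.0778] rot [ 3.141e+00 -1.000e-03  1.400e-01] q [-0.14  0.64  1.47 -0.    1.03  1.29] F [-0.5 -1.   2.1] op 0.017 
 -> mm [ -0.6 119.9   0.8] turn 0.0
```

View pics/p4.png

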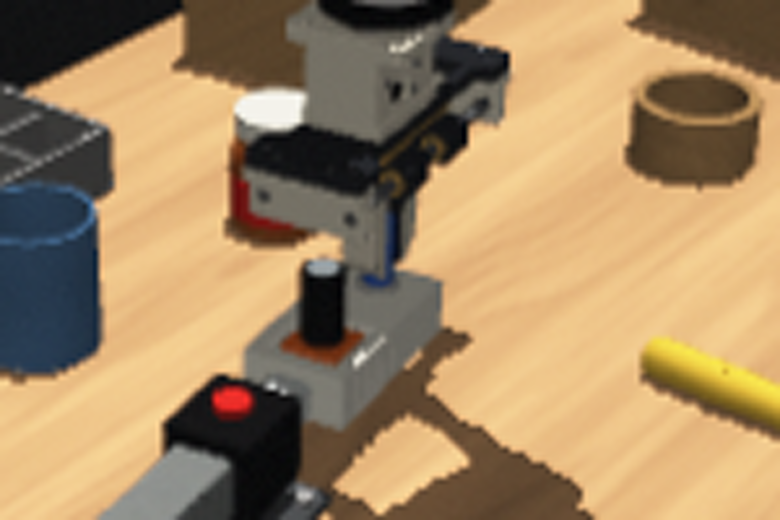

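The crop shows the fingers around the blue grip at about (390,240), the button sunk in at (233,400) and the lamp flush. I'll pull.

Request:
apply_moves:
  rows:
    - {"xyz":[0,6,0],"turn":0}
    - {"xyz":[0,10,0],"turn":0}
    - {"xyz":[0,10,0],"turn":0}
    - {"xyz":[0,10,0],"turn":0}
    - {"xyz":[0,8,0],"turn":0}
    - {"xyz":[0,6,0],"turn":0}
    - {"xyz":[0,6,0],"turn":0}
    - {"xyz":[0,6,0],"turn":0}
    - {"xyz":[0,6,0],"turn":0}
    - {"xyz":[0,0,0],"turn":0}

```text
time: 20.45
tool_pos: [0.6186, -0.0761, 0.0777]
tool_rot: [3.141, -0.002, 0.139]
contact_force: [2.9, 5.1, 4.8]
opening: 0.0172
```

Request:
apply_moves:
  rows:
    - {"xyz":[0,8,0],"turn":0}
    - {"xyz":[0,10,0],"turn":0}
    - {"xyz":[0,10,0],"turn":0}
    - {"xyz":[0,10,0],"turn":0}
    - {"xyz":[0,6,0],"turn":0}
    - {"xyz":[0,3,0],"turn":0}
    - {"xyz":[0,2,0],"turn":0}
    - {"xyz":[0,0,0],"turn":0}
    - {"xyz":[0,0,0],"turn":0}

```text
time: 21.58
tool_pos: [0.6257, -0.1236, 0.0778]
tool_rot: [3.141, -0.002, 0.14]
contact_force: [4.3, 5.3, 4.4]
opening: 0.0174
```

```bash
python3 - <<'E'
from h import *
go(.6085+.0167,-.0082-.1188,.0778,8)
E
```

```text
t 21.575 pos [ 0.6257 -0.1236  0.0778] rot [ 3.141e+00 -2.000e-03  1.400e-01] q [-0.32  0.68  1.38  0.    1.08  1.11] F [4.3 5.3 4.4] op 0.0174 
 -> mm [-0.9  3.3 -0. ] turn -0.0
```

Request:
apply_moves:
  rows:
    - {"xyz":[-0.5,2,0],"turn":0}
    - {"xyz":[0,2,0],"turn":0}
    - {"xyz":[0,1,0],"turn":0}
    - {"xyz":[0,0,0],"turn":0}
    - {"xyz":[0,0,0],"turn":0}

```text
time: 22.2
tool_pos: [0.6261, -0.127, 0.0777]
tool_rot: [-3.14, -0.003, 0.14]
contact_force: [5.7, 11.7, 4.0]
opening: 0.0174
```

The force has risen to about 12 N and the motion has stopped, so this is the hard stop. I'll take a last look.

Request:
apply_moves:
  rows:
    - {"xyz":[0,0.5,0],"turn":0}
    - {"xyz":[0,0,0],"turn":0}
    - {"xyz":[0,0,0],"turn":0}
    - {"xyz":[0,0,0],"turn":0}
    - {"xyz":[0,0,0],"turn":0}

```text
time: 22.82
tool_pos: [0.6261, -0.1271, 0.0777]
tool_rot: [-3.139, -0.003, 0.14]
contact_force: [5.7, 11.8, 4.8]
opening: 0.0171
```

```bash
python3 - <<'E'
from h import *
from cell import robot
go(.6085+.0167,-.0082-.1188,.0778,8)
s=robot.read_camera('side');np.savez('s9.npz',**s)
cv2.imwrite('pics/p5.png',cv2.resize(s['frame'][120:230,200:365],(780,520),interpolation=cv2.INTER_CUBIC))
E
```

```text
t 22.825 pos [ 0.6261 -0.1271  0.0777] rot [-3.139e+00 -3.000e-03  1.400e-01] q [-0.32  0.68  1.37  0.    1.08  1.11] F [ 5.7 11.8  4.8] op 0.0171 
 -> mm [-0.9 -0.2 -0.1] turn 0.001
```

View pics/p5.png

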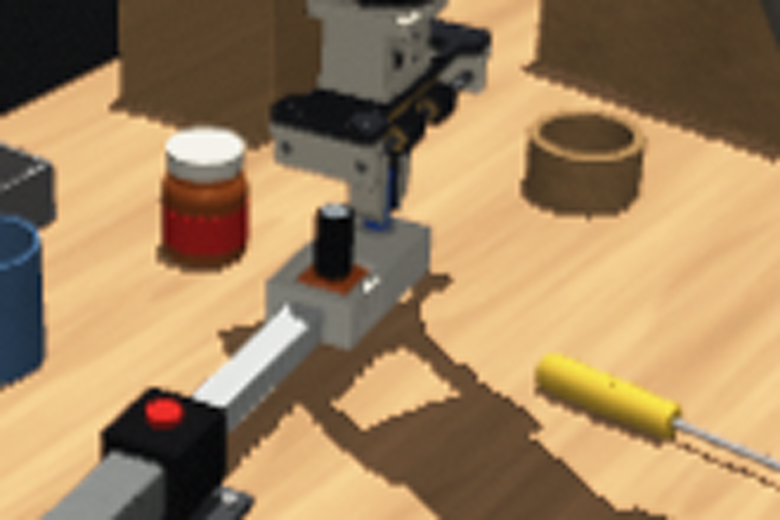

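The crop shows the arm fully out, the lamp upright and flush at about (335,275), the button in at (163,412), and the bystanders in view untouched.

```bash
python3 -c "
from cell import robot
print(robot.hand_in())"
```

```text
the job is handed in; nothing more can be done
None
```

The job is done and was handed in at about 23 s of the 56 s allowed; no verdict was reported.

- **Spotlight:** I squared the orange foot by squeezing it both ways, regripped the barrel and lowered it into the recess. The press home reached about 16 N, and the foot looked flush.
- **Button:** I pressed it with closed fingertips until it stopped, about 9 mm down at 13 N.
- **Arm:** I pulled it by the blue grip over the first click stop to the second. The tool moved about 120 mm and then stalled.

**Last checks:**
- The gripper still holds the grip, set to 45 N with a 17 mm opening.
- Reaction force along the pull is about 12 N, against the spring's 5.5 N, so the arm is at its hard stop.
- The last side picture shows the spotlight upright and flush, the button in, and the bystanders in view where they were. The spare, can and box were outside that crop, but the arm never went near them.

No check failed. There was a side load of about 5 N on the grip, probably from a pull about 1 mm off the arm's axis.

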